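# Tighten a castle nut to its next slot and lock it

## Task

The big castle nut on the axle stand still has its lock pin riding on the crown between two slots. Push the ring spanner's handle down to tighten the nut to the very next slot, stopping as soon as you feel the pin drop in and block the nut (do not force it further, and do not turn back to the slot behind). Then press the lock pin's head down until it is fully home, and leave the things around undisturbed.

Things in the scene. Friction and masses are not known exactly. Their poses are not given: they have to be found in the camera images.
- axle_end (a point): Point on the horizontal steel axle of the grey stand (fixed to the bench, base plate 175x150 mm), 140 mm above the bench, straight below the lock pin, amid the crown of the steel castle nut (hexagon 80 mm across flats; crown 80 mm across, six 12 mm slots 60 deg apart). x: along the axle into the stand (away from the robot at yaw 0); y: left, seen from the axle's free end; z up.
- bracket_top (a point): Centre of the top of the steel guide bush (26 mm in diameter, 217 mm above the bench) that carries the lock pin straight above the nut's crown. A grey bracket arm, 34 mm wide, top 214 mm (bolt heads 221 mm) above the bench, runs from it along the axle to the bearing block behind (112 mm wide, up to 196 mm high).
- spanner: Dark steel ring spanner (108 mm across) on the nut's hexagon. Its handle, 20 mm high, 14 mm thick along the axle, reaches 187 mm from the axis on the right seen from the axle's free end (-y of axle_end). Pushed down, it turns with the nut, which tightens it, against about 0.5 N m (4 N at 130 mm); it stays where left; over 30 N strains it. Origin on the axle axis, x along it.
- handle (a point): Mid-bar point of the spanner handle, 150 mm from the axle axis; 24 mm further in than axle_end; upper face 10 mm above, bar runs on 37 mm. It sits at an arbitrary angle to the nut's slots. At the start it is 12 deg below to 37 deg above level; 17 to 46 deg of turn bring the next slot, at 4 to 33 deg below level; there the dropped pin blocks it and the force rises steeply.
- lock_pin (a joint): Depth (m) of the lock pin, a vertical 8 mm steel pin in the guide bush: 0 to 0.001 while its round tip rides on the crown; a spring drops it to about 0.010 when a slot comes under it, which blocks the nut; 0.020 fully home, a hard stop. From 0.010 on it is a friction fit that needs 5 to 10 N (15 N if hit fast) and stays where it is pressed.
- pin_top (a point): Centre of the top face of the lock pin's round head, 32 mm in diameter and 11 mm thick; about 248 mm above the bench with the pin up, 228 mm with it fully home. Moves down with the pin.
- puck_01: Bystander: round black and grey puck, 148 mm across and 63 mm high, lying flat on the bench. Origin at the centre of its underside.
- paste_tin: Bystander: flat round tin, 57 mm in diameter, 24 mm high. Origin at the centre of its underside.
- spacer_block: Bystander: aluminium block 30 x 50 x 20 mm with two holes. Origin at the centre of its underside.

How it is judged:
By the outcome, as a careful person would: the job done as asked, in the order asked, and still so for the second after the job is handed in, with the robot touching nothing.
It also fails if it takes over 46 s, if anything falls off the work surface, if the arm or the gripper's body presses on something with over 40 N, if the wrist force passes 120 N, or if a joint passes its speed limit or range.

## Robot

A 6-joint arm with a two-finger parallel gripper is mounted at the origin on the work surface; the furniture and walls round the work are solid. World frame = base frame: x ahead of the robot, y to its left, z up, the work surface at z = 0. Lengths are in mm, angles in rad, forces in N, time in s.
With the tool pointing down it reaches from about 400 to 925 mm from the base axis. Payload 12.5 kg.
Tool frame: the origin (TCP) lies midway between the tips of the shut fingers; the grasp point (between the pads) lies 19 mm behind it; z points along the fingers, y is the direction in which the jaws open and shut (so a half turn about z gives the same grasp; the last joint's range is limited). The gripper opens to 95 mm and grips with 3 to 60 N. Pads are 20 mm wide; open, the fingers measure 119 mm over their backs; the gripper's body (75 mm by 180 mm) begins 59 mm behind the grasp point.
Start: joints at [1.13, 0.491, 1.559, -0, 1.092, -0.106], TCP at [205.348, 590.324, 180.761] pointing down, gripper open.
Joint ranges: [-3.1, 3.1], [-0.84, 2.19], [0.05, 2.79], [-1.13, 4.28], [0.06, 2.93], [-2.69, 2.69]. Speed limits (rad/s): [2.22, 2.22, 2.79, 3.14, 3.14, 3.14].

## Interface

Orientations are given as [roll, pitch, yaw] about the fixed x, y, z axes, in that order (R = Rz(yaw) Ry(pitch) Rx(roll)).
In Python, from cell import env gives the robot as it stands.
- The arm moves only by the tool drive_tool, never from a script. Its argument "increments" is a list of rows, each a list of 2 entries, a list of its own where there are three numbers: the shift along the tool's x, y, z as a fraction of full scale, then the turn, a rotation vector about the tool's x, y, z as a fraction of full scale. In form: [[[x, y, z], [ax, ay, az]], ...]. A call has 1 to 5 rows; each row shifts and turns the commanded pose from where the row before left it, along the tool's axes as they then stand; what a row does not reach is not made up. Full scale, the value 1, is 30 mm for a shift and 0.08 rad for a turn. A row lasts 1/12 s, in which the tool goes at most 41.7 mm and 7.16 degrees, less where a joint would pass 70% of its speed; a pose out of reach is approached as far as the arm can. A call with a number of a shift or a turn outside -1 to 1 is refused whole. A call with a gripper value outside its range is refused whole. "jaw" is the opening, from -1 (shut) to 1 (fully open), so that 0 is half open, set as the call begins (left out, the last holds). The fingers move at their own pace and stop on an object; the grip force is fixed at half the most. Time passes only in rows, so rows that do not move let the fingers close. It gives the time, the measured TCP pose, the force and the opening at its end, in the units of the state.
- env.state(): the state, without advancing time (a new reading comes with each control period).
- env.read_camera(name): name is "scene" or "side" or "wrist"; returns a dict with "pixels" (400x640x3 uint8, blue, green, red), "vertical_fov" (degrees; the focal length in pixels is half the picture's height over the tangent of half this angle, whatever the lens; pixels are square), "cx", "cy" (the principal point, pixels), "k1" (the pictures are not rectified: a ray, as slopes to the right and down, at radius r is drawn at 1 + k1 r^2 times it, then the intrinsics apply), "world_to_cam" (4x4, takes a point from world to camera coordinates). Camera axes: x right, y down, z forward; pixel columns grow to the right and rows downward; lengths in mm; the calibration is good to about 2 mm. A picture is of the moment at which its call begins. There is no depth.
- env.job_done(): hands the job in, once; it reports no verdict.
Trained networks look in a picture, given as the dict that the camera call returned (one of the last four; its "shot" number tells which), for a name from the list of things; names that differ only in an ending like _2 or _b are one class to them, and where a whole thing is asked for, a point or a joint stands for the part that bears it (a point fixed in the world has none). Each returns a list of dicts, best first, with "score" (0 to 1); they miss things now and then, are a little off and sometimes report something else, mostly with a low value. They report only what shows in the picture. A call takes as long as a camera call.
- env.boxes_of(target, picture): "point" ([x, y, z] in mm, in world coordinates, good to about 4 mm: the middle of the surface that is visible of it).
- env.tip_of(target, picture): "point" ([x, y, z] in mm, in world coordinates, good to about 4 mm: a listed point, or the origin of a listed thing).
The state is a dict: "t": time; "joints": joint angles; "qvel": joint speeds; "tau": joint torques, N m; "eef_pos": TCP position; "tcp_rot": TCP orientation; "ft_force": force on the tool from outside, world axes, zero at the start; "moment": the same for the moment, N m; "opening": opening from 0.0 (shut) to 1.0 (fully open).
Only numpy, scipy, OpenCV 4.12 (cv2) and the standard library are available. Lean on these libraries where they do the work, as an engineer would, in place of code of your own. Each camera call takes 0.05 s, during which the arm holds its last target.

## Working session

There is one attempt and no reset: what is moved stays moved. The work goes in short steps, Python scripts to look and compute and a tool call to move; the robot and the scene stay as the last step left them, time stands still between calls to the robot, and variables do not carry over. Pictures are saved under pics/ and viewed, and the job is handed in when it is done.

Besides the shell and the picture viewer there is one more tool, called by a JSON object that holds its "name" and its "arguments". drive_tool: Moves the arm, as the interface text tells. Its arguments: {"type":"object","properties":{"increments":{"type":"array","items":{"type":"array"}},"jaw":{"type":"number"}},"required":["increments"]}

```bash
mkdir -p pics; ls; cat > h.py <<'E'
from cell import env
import numpy as np, cv2
from scipy.spatial.transform import Rotation as R
def proj(c,p):
    p=np.array(p,float); q=(c["world_to_cam"]@np.r_[p,1])[:3]
    s=q[:2]/q[2]; s=s*(1+c["k1"]*(s@s)); f=200/np.tan(np.radians(c["vertical_fov"])/2)
    return s*f+[c["cx"],c["cy"]]
E
python3 - <<'E'
from h import *
print({k:np.round(v,3) for k,v in env.state().items()})
for n in ["scene","side","wrist"]:
    c=env.read_camera(n); cv2.imwrite(f"pics/{n}0.png",c["pixels"])
    for t in ["axle_end","bracket_top","spanner","handle","lock_pin","pin_top","puck_01","paste_tin","spacer_block"]:
        for f in ("tip_of","boxes_of"):
            if f=="boxes_of" and t not in("handle","spanner","lock_pin"):continue
            try:
                r=getattr(env,f)(t,c)
                print(n,t,f,[(np.round(x["score"],2),np.round(x["point"],0)) for x in r[:2]])
            except Exception as e: print(n,t,f,e)
print(env.state()["t"])
E
```

```text
pics
{'t': np.float64(0.0), 'joints': array([ 1.13 ,  0.492,  1.559,  0.   ,  1.092, -0.106]), 'qvel': array([-0.   , -0.   ,  0.   ,  0.   ,  0.001,  0.   ]), 'tau': array([ 2.0000e-03, -6.1264e+01, -2.5818e+01,  6.9000e-02,  4.8000e-02,
       -0.0000e+00]), 'eef_pos': array([205.222, 590.042, 180.154]), 'tcp_rot': array([-3.14 , -0.   ,  2.807]), 'ft_force': array([ 0.174, -0.424, -0.848]), 'moment': array([-0.016, -0.037,  0.028]), 'opening': np.float64(0.997)}
scene axle_end tip_of [(np.float64(0.61), array([454., 338., 141.]))]
scene bracket_top tip_of [(np.float64(0.97), array([453., 339., 220.]))]
scene spanner tip_of [(np.float64(0.85), array([480., 347., 136.]))]
scene spanner boxes_of [(np.float64(0.69), array([477., 290., 167.]))]
scene handle tip_of [(np.float64(0.64), array([486., 197., 169.]))]
scene handle boxes_of [(np.float64(0.56), array([480., 290., 165.]))]
scene lock_pin tip_of it knows: axle_end, bracket_top, handle, paste_tin, pin_top, puck, spacer_block, spanner
scene lock_pin boxes_of [(np.float64(0.43), array([454., 338., 238.]))]
scene pin_top tip_of [(np.
[... 969 characters left out ...]
rray([456., 338., 238.]))]
side pin_top tip_of [(np.float64(0.4), array([451., 342., 248.]))]
side puck_01 tip_of [(np.float64(0.68), array([465., -99.,  -0.]))]
side paste_tin tip_of [(np.float64(0.85), array([388., -11.,   4.]))]
side spacer_block tip_of [(np.float64(0.55), array([353., 116.,   0.]))]
wrist axle_end tip_of []
wrist bracket_top tip_of []
wrist spanner tip_of []
wrist spanner boxes_of []
wrist handle tip_of []
wrist handle boxes_of []
wrist lock_pin tip_of it knows: axle_end, bracket_top, handle, paste_tin, pin_top, puck, spacer_block, spanner
wrist lock_pin boxes_of []
wrist pin_top tip_of []
wrist puck_01 tip_of []
wrist paste_tin tip_of []
wrist spacer_block tip_of []
1.8
```

View pics/scene0.png

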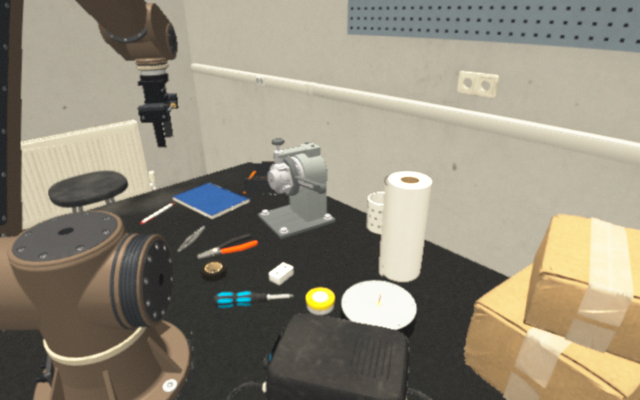

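View pics/side0.png

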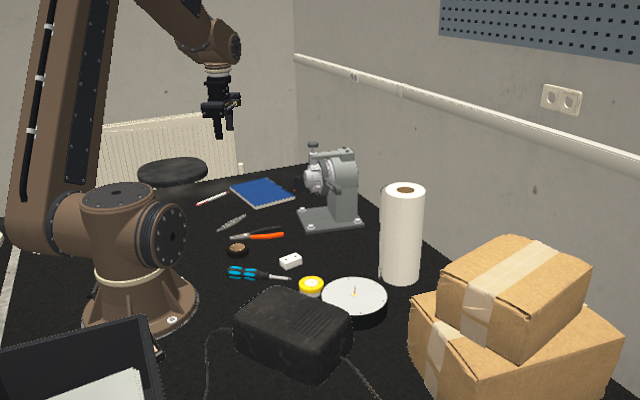

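The stand shows at about (298,185) in scene and (332,190) in side, with clear bench around it. I'll zoom in on the spanner and overlay the estimates.

```bash
python3 - <<'E'
from h import *
im=[]
for n,(x,y) in dict(scene=(240,130),side=(280,130)).items():
    c=env.read_camera(n); p=c["pixels"].copy()
    cr=cv2.resize(p[y:y+110,x:x+100],None,fx=4,fy=4,interpolation=cv2.INTER_CUBIC)
    for P,col in [((453,340,140),(0,0,255)),((453,340,217),(0,255,0)),((453,340,248),(255,0,0)),((488,196,166),(0,255,255)),((478,344,140),(255,0,255))]:
        u=(proj(c,P)-[x,y])*4; cv2.circle(cr,tuple(int(v) for v in u),4,col,1)
    im.append(cr)
cv2.imwrite("pics/z0.png",np.hstack(im))
E
```

```text
(no output)
```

View pics/z0.png

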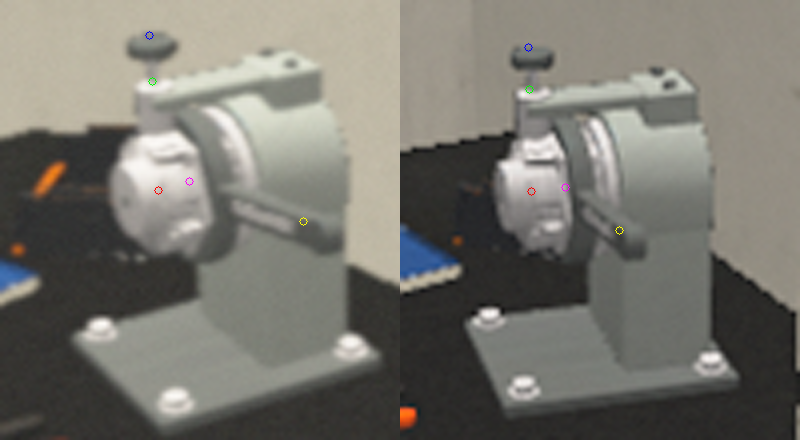

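```bash
python3 - <<'E'
from h import *
def ray(c,u,z):
    f=200/np.tan(np.radians(c["vertical_fov"])/2)
    d=(np.array(u)-[c["cx"],c["cy"]])/f; s=d.copy()
    for _ in range(20): s=d/(1+c["k1"]*(s@s))
    T=np.linalg.inv(c["world_to_cam"]); o=T[:3,3]; v=T[:3,:3]@np.r_[s,1]
    return o+v*(z-o[2])/v[2]
for n,(x,y),pts in [("scene",(240,130),[(100,325),(175,398),(351,342)]),("side",(280,130),[(90,315),(124,384),(311,360)])]:
    c=env.read_camera(n)
    q=np.array([ray(c,(x+a/4,y+b/4),14) for a,b in pts]); print(q.round(0))
    a=q[1]-q[0]; b=q[2]-q[1]; print(np.linalg.norm(a),np.degrees(np.arctan2(a[0],-a[1])),np.linalg.norm(b),np.degrees(np.arctan2(b[1],b[0])))
    r=env.tip_of("handle",c);print([(x["score"],x["point"]) for x in r[:1]])
print(env.state()["t"])
E
```

```text
[[427. 406.  14.]
 [434. 282.  14.]
 [576. 294.  14.]]
123.62732927094125 3.1819336069304143 142.66670442344662 4.817101208702268
[(0.8, [487.2, 196.8, 166.7])]
[[428. 406.  14.]
 [435. 285.  14.]
 [576. 295.  14.]]
120.74971846275665 3.683415237225281 141.0886602360995 3.8446947979994923
[(0.6, [493.6, 195.2, 162.3])]
2.1
```

Axle yaw is about 4°, the handle is at (487,195,165), about 10° above level. Next I raise the tool, shut the jaws and turn it so the jaw axis lies along the axle.

{"name": "drive_tool", "arguments": {"increments": [[[0,0,-0.35],[0,0,0.97]],[[0,0,-0.35],[0,0,0.97]],[[0,0,-0.35],[0,0,0.97]],[[0,0,-0.35],[0,0,0.97]],[[0,0,-0.35],[0,0,0.97]]], "jaw": -1}}

```text
t: 2.52
eef_pos: [205.3, 590.3, 233.8]
tcp_rot: [3.142, -0.0, 2.415]
ft_force: [0.1, 0.0, 0.9]
opening: 0.704
```

{"name": "drive_tool", "arguments": {"increments": [[[0,0,-0.35],[0,0,0.97]],[[0,0,-0.35],[0,0,0.97]],[[0,0,-0.35],[0,0,0.97]],[[0,0,-0.35],[0,0,0.97]],[[0,0,-0.35],[0,0,0.97]]]}}

```text
t: 2.93
eef_pos: [205.3, 590.3, 286.3]
tcp_rot: [3.142, -0.0, 2.027]
ft_force: [0.7, 0.3, -0.6]
opening: 0.356
```

{"name": "drive_tool", "arguments": {"increments": [[[0,0,-0.35],[0,0,0.97]],[[0,0,-0.35],[0,0,0.97]],[[0,0,-0.35],[0,0,0.97]],[[0,0,-0.35],[0,0,0.97]],[[0,0,-0.35],[0,0,0.97]]]}}

```text
t: 3.35
eef_pos: [205.3, 590.2, 338.8]
tcp_rot: [3.142, -0.0, 1.639]
ft_force: [0.3, -0.6, 0.5]
opening: 0.023
```

{"name": "drive_tool", "arguments": {"increments": [[[-0.9,0.56,0],[0,0,0]],[[-0.9,0.56,0],[0,0,0]],[[-0.9,0.56,0],[0,0,0]],[[-0.9,0.56,0],[0,0,0]],[[-0.9,0.56,0],[0,0,0]]]}}

```text
t: 3.77
eef_pos: [299.3, 460.4, 338.3]
tcp_rot: [3.141, -0.0, 1.643]
ft_force: [-0.0, 0.4, 1.6]
opening: 0.005
```

{"name": "drive_tool", "arguments": {"increments": [[[-0.9,0.56,0],[0,0,0]],[[-0.9,0.56,0],[0,0,0]],[[-0.9,0.56,0],[0,0,0]],[[-0.9,0.56,0],[0,0,0]],[[-0.9,0.56,0],[0,0,0]]]}}

```text
t: 4.18
eef_pos: [392.9, 331.7, 338.4]
tcp_rot: [3.141, -0.0, 1.643]
ft_force: [0.8, 0.2, -0.8]
opening: 0.005
```

{"name": "drive_tool", "arguments": {"increments": [[[-0.9,0.56,0],[0,0,0]],[[-0.9,0.56,0],[0,0,0]],[[-0.9,0.56,0],[0,0,0]],[[-0.9,0.56,0],[0,0,0]],[[-0.9,0.56,0],[0,0,0]]]}}

```text
t: 4.6
eef_pos: [486.5, 203.0, 338.4]
tcp_rot: [3.141, -0.0, 1.643]
ft_force: [-0.2, 0.3, -1.3]
opening: 0.005
```

{"name": "drive_tool", "arguments": {"increments": [[[0,0,0.95],[0,0,0]],[[0,0,0.95],[0,0,0]],[[0,0,0.95],[0,0,0]],[[-0.1,0,0.95],[0,0,0]],[[0,0,0.8],[0,0,0]]]}}

```text
t: 5.02
eef_pos: [485.6, 201.0, 198.6]
tcp_rot: [-3.141, 0.0, 1.643]
ft_force: [0.3, -0.2, -0.1]
opening: 0.003
```

```bash
cat > look.py <<'E'
from h import *
import sys
im=[]
for n,(x,y) in dict(scene=(240,130),side=(280,130)).items():
    c=env.read_camera(n)
    im.append(cv2.resize(c["pixels"][y:y+110,x:x+100],None,fx=4,fy=4,interpolation=cv2.INTER_CUBIC))
    for t in ["handle","pin_top"]: print(n,t,[(round(q["score"],2),q["point"]) for q in env.tip_of(t,c)[:1]])
cv2.imwrite(f"pics/{sys.argv[1]}.png",np.hstack(im))
s=env.state();print(s["t"],s["eef_pos"],s["ft_force"])
E
python3 look.py z1
```

```text
scene handle [(0.96, [487.0, 194.4, 166.9])]
scene pin_top [(0.57, [456.2, 343.1, 245.4])]
side handle [(0.69, [488.7, 196.0, 165.1])]
side pin_top [(0.5, [450.5, 342.6, 247.7])]
5.3167 [486.83214306 201.83780229 201.93434814] [-0.69566321 -0.54489569  0.48214598]
```

View pics/z1.png

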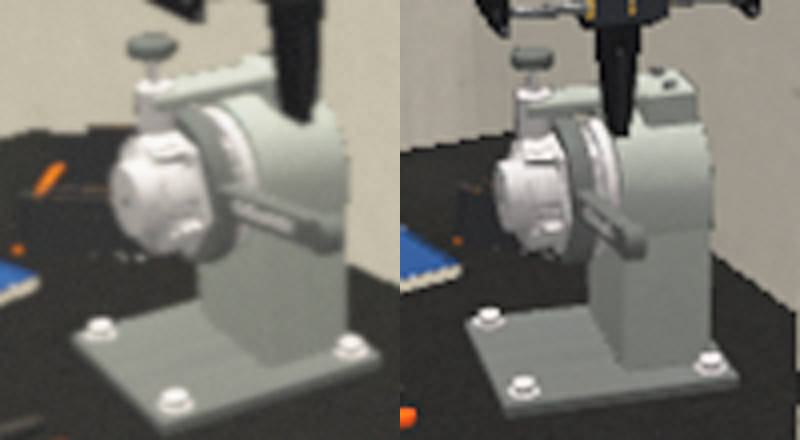

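The tip sits about 25 mm above the bar and in line with it. I descend to make contact.

{"name": "drive_tool", "arguments": {"increments": [[[0,0,0.15],[0,0,0]],[[0,0,0.15],[0,0,0]],[[0,0,0.15],[0,0,0]],[[0,0,0.15],[0,0,0]],[[0,0,0.15],[0,0,0]]]}}

```text
t: 5.73
eef_pos: [486.0, 201.5, 177.3]
tcp_rot: [-3.142, -0.0, 1.643]
ft_force: [0.4, 0.2, -1.2]
opening: 0.006
```

{"name": "drive_tool", "arguments": {"increments": [[[0,0,0.1],[0,0,0]],[[0,0,0.1],[0,0,0]],[[0,0,0.1],[0,0,0]],[[0,0,0.1],[0,0,0]]]}}

```text
t: 6.07
eef_pos: [486.1, 201.5, 165.4]
tcp_rot: [3.142, -0.0, 1.643]
ft_force: [-0.4, 0.5, -0.5]
opening: 0.004
```

{"name": "drive_tool", "arguments": {"increments": [[[0,0,0.1],[0,0,0]],[[0,0,0.1],[0,0,0]],[[0,0,0.1],[0,0,0]]]}}

```text
t: 6.32
eef_pos: [486.1, 201.5, 156.5]
tcp_rot: [3.141, -0.0, 1.643]
ft_force: [0.2, 0.0, -0.3]
opening: 0.01
```

```bash
python3 look.py z2
```

```text
scene handle [(0.79, [486.1, 197.1, 166.9])]
scene pin_top [(0.41, [456.0, 341.9, 246.4])]
side handle [(0.72, [490.3, 194.1, 163.8])]
side pin_top [(0.39, [450.8, 345.1, 247.6])]
6.6167 [486.11127703 201.5289329  156.86943649] [-0.13955969 -0.31134941 -0.40267516]
```

View pics/z2.png

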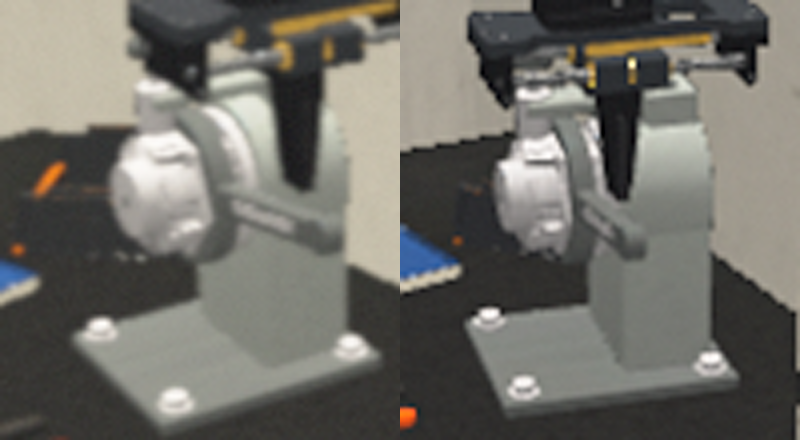

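```bash
python3 - <<'E'
from h import *
im=[]
for n,(x,y) in dict(scene=(270,130),side=(310,130)).items():
    c=env.read_camera(n)
    T=np.linalg.inv(c["world_to_cam"]); print(n,T[:3,3].round(0))
    k=8;cr=cv2.resize(c["pixels"][y:y+70,x:x+50],None,fx=k,fy=k,interpolation=cv2.INTER_CUBIC)
    for P,col in [((486.1,201.5,156.9),(0,0,255)),((487.5,195.5,165.5),(0,255,255)),((486.1,201.5,186.9),(0,0,255))]:
        u=(proj(c,P)+.5-[x,y])*k; cv2.circle(cr,tuple(int(v) for v in u),4,col,1); print(u/k+[x,y])
    im.append(cr)
cv2.imwrite("pics/z3.png",np.hstack(im))
E
```

```text
scene [ 102. -554.  542.]
[314.55623814 188.60050009]
[316.17672854 186.12015227]
[314.38539547 177.12510686]
side [ 261. -930.  648.]
[334.24582694 190.5265874 ]
[335.2115485 188.3178313]
[334.17432977 179.85765441]
```

View pics/z3.png

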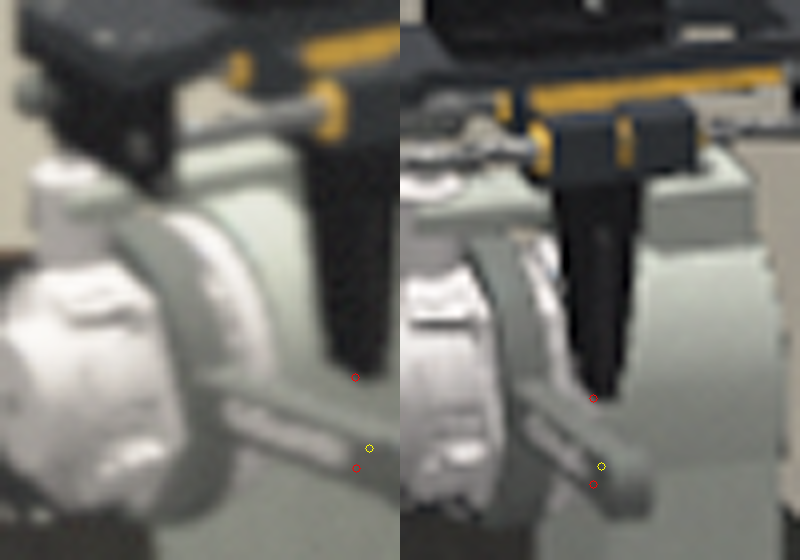

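```bash
python3 - <<'E'
from h import *
im=[]
for n in ("scene","side"):
    c=env.read_camera(n); p=cv2.imread(f"pics/{n}0.png")
    u=proj(c,(205.3,590.3,180.7))+.5; x,y=int(u[0])-25,int(u[1])-45
    k=8;cr=cv2.resize(p[y:y+70,x:x+50],None,fx=k,fy=k,interpolation=cv2.INTER_CUBIC)
    for z in (180.7,210.7):
        v=(proj(c,(205.3,590.3,z))+.5-[x,y])*k; cv2.circle(cr,tuple(int(q) for q in v),4,(0,0,255),1)
    im.append(cr)
cv2.imwrite("pics/z4.png",np.hstack(im))
E
```

```text
(no output)
```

View pics/z4.png

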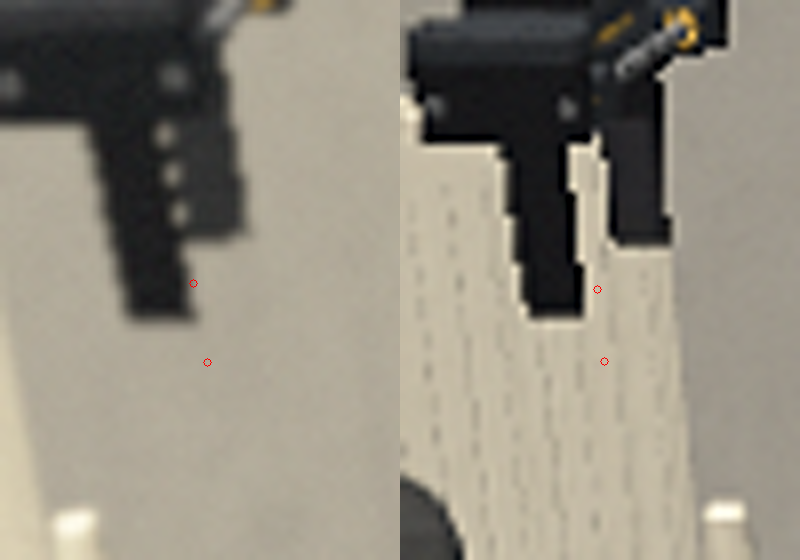

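In both views the fingertips sit about 30 mm higher than the reported TCP, in the start picture as well. I take true tip height as reported z + 30. The bar top should then be met near a reported z of 145.

{"name": "drive_tool", "arguments": {"increments": [[[0,0,0.08],[0,0,0]],[[0,0,0.08],[0,0,0]],[[0,0,0.08],[0,0,0]]]}}

```text
t: 7.07
eef_pos: [486.0, 201.5, 149.3]
tcp_rot: [-3.142, -0.0, 1.643]
ft_force: [-0.1, -0.3, 0.1]
opening: 0.005
```

{"name": "drive_tool", "arguments": {"increments": [[[0,0,0.08],[0,0,0]],[[0,0,0.08],[0,0,0]],[[0,0,0.08],[0,0,0]]]}}

```text
t: 7.32
eef_pos: [486.0, 201.5, 142.0]
tcp_rot: [-3.142, 0.0, 1.643]
ft_force: [0.3, -2.6, 3.9]
opening: 0.006
```

{"name": "drive_tool", "arguments": {"increments": [[[0,0,0.08],[0,0,0]],[[0,0,0.08],[0,0,0]]]}}

```text
t: 7.48
eef_pos: [486.2, 201.3, 137.5]
tcp_rot: [3.141, 0.0, 1.643]
ft_force: [0.1, -2.3, 4.3]
opening: 0.005
```

{"name": "drive_tool", "arguments": {"increments": [[[0,0,0.1],[0,0,0]],[[0,0,0.1],[0,0,0]],[[0,0,0.1],[0,0,0]]]}}

```text
t: 7.73
eef_pos: [486.2, 201.4, 128.4]
tcp_rot: [3.141, -0.0, 1.643]
ft_force: [-0.4, -3.1, 4.1]
opening: 0.008
```

{"name": "drive_tool", "arguments": {"increments": [[[0,0,0.1],[0,0,0]],[[0,0,0.1],[0,0,0]],[[0,0,0.1],[0,0,0]]]}}

```text
t: 7.98
eef_pos: [486.1, 201.5, 119.2]
tcp_rot: [3.141, -0.0, 1.643]
ft_force: [1.2, -1.7, 3.4]
opening: 0.004
```

{"name": "drive_tool", "arguments": {"increments": [[[0,0,0.1],[0,0,0]],[[0,0,0.08],[0,0,0]]]}}

```text
t: 8.15
eef_pos: [486.1, 201.4, 113.8]
tcp_rot: [-3.142, 0.0, 1.643]
ft_force: [0.5, -2.2, 4.4]
opening: 0.008
```

```bash
python3 look.py z5
```

```text
scene handle [(0.74, [489.3, 196.9, 136.2])]
scene pin_top [(0.63, [456.9, 340.9, 243.0])]
side handle [(0.7, [488.7, 196.5, 133.8])]
side pin_top [(0.4, [450.7, 342.4, 249.9])]
8.45 [485.85307866 201.69144842 114.03277955] [-0.18460715  0.65577533 -1.27241992]
```

View pics/z5.png

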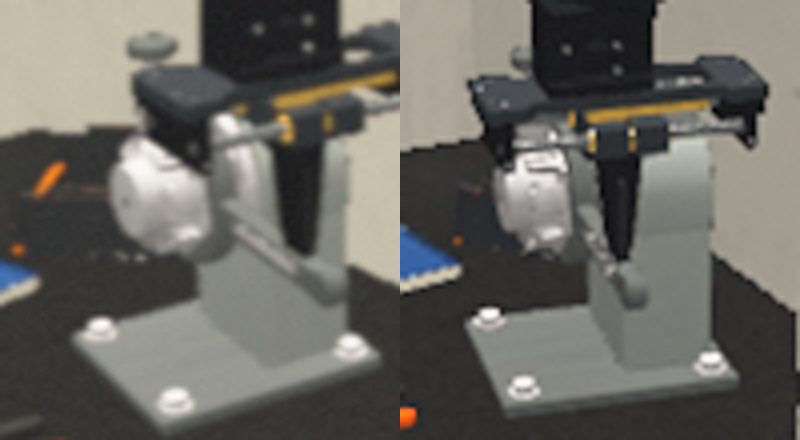

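The handle is moving with the tip and is now about 2° below level. The pin head is still up at scene zoom (152,46). From here I use small steps.

{"name": "drive_tool", "arguments": {"increments": [[[0,0,0.08],[0,0,0]],[[0,0,0.08],[0,0,0]],[[0,0,0.08],[0,0,0]]]}}

```text
t: 8.7
eef_pos: [486.0, 201.5, 106.8]
tcp_rot: [3.141, -0.0, 1.643]
ft_force: [-0.7, -0.4, 3.3]
opening: 0.005
```

{"name": "drive_tool", "arguments": {"increments": [[[0,0,0.06],[0,0,0]],[[0,0,0.06],[0,0,0]]]}}

```text
t: 8.87
eef_pos: [486.1, 201.6, 103.1]
tcp_rot: [3.142, -0.0, 1.643]
ft_force: [0.7, 0.8, 2.3]
opening: 0.006
```

{"name": "drive_tool", "arguments": {"increments": [[[0,0,0.06],[0,0,0]],[[0,0,0.06],[0,0,0]]]}}

```text
t: 9.03
eef_pos: [486.1, 201.6, 99.6]
tcp_rot: [3.141, -0.0, 1.643]
ft_force: [-1.6, 0.8, 3.3]
opening: 0.006
```

{"name": "drive_tool", "arguments": {"increments": [[[0,0,0.06],[0,0,0]],[[0,0,0.06],[0,0,0]]]}}

```text
t: 9.2
eef_pos: [486.0, 201.7, 96.0]
tcp_rot: [3.141, -0.0, 1.643]
ft_force: [-0.9, 2.6, 4.8]
opening: 0.006
```

{"name": "drive_tool", "arguments": {"increments": [[[0,0,0.05],[0,0,0]]]}}

```text
t: 9.28
eef_pos: [486.1, 201.7, 94.5]
tcp_rot: [3.141, -0.0, 1.643]
ft_force: [-0.3, 2.0, 3.3]
opening: 0.0
```

{"name": "drive_tool", "arguments": {"increments": [[[0,0,0.06],[0,0,0]],[[0,0,0.06],[0,0,0]]]}}

```text
t: 9.45
eef_pos: [486.1, 201.6, 90.9]
tcp_rot: [3.141, -0.0, 1.643]
ft_force: [-0.6, 1.6, 3.9]
opening: 0.005
```

{"name": "drive_tool", "arguments": {"increments": [[[0,0,0.06],[0,0,0]],[[0,0,0.06],[0,0,0]]]}}

```text
t: 9.62
eef_pos: [486.1, 201.6, 87.3]
tcp_rot: [3.141, -0.0, 1.643]
ft_force: [0.3, 2.1, 3.7]
opening: 0.006
```

{"name": "drive_tool", "arguments": {"increments": [[[0,0,0.06],[0,0,0]],[[0,0,0.06],[0,0,0]]]}}

```text
t: 9.78
eef_pos: [486.1, 201.5, 83.7]
tcp_rot: [3.141, -0.0, 1.643]
ft_force: [-1.0, 1.8, 4.4]
opening: 0.004
```

{"name": "drive_tool", "arguments": {"increments": [[[0,0,0.06],[0,0,0]],[[0,0,0.06],[0,0,0]]]}}

```text
t: 9.95
eef_pos: [486.1, 201.6, 80.2]
tcp_rot: [3.141, -0.0, 1.643]
ft_force: [-1.6, 2.3, 6.4]
opening: 0.005
```

```bash
python3 look.py z6
```

```text
scene handle [(0.55, [484.1, 202.7, 102.2])]
scene pin_top [(0.61, [458.8, 343.7, 236.4])]
side handle [(0.83, [492.3, 199.9, 99.3])]
side pin_top [(0.47, [448.1, 344.9, 237.1])]
10.25 [486.03438611 201.44865417  80.10448085] [-0.93376164  1.04112536  1.47457831]
```

View pics/z6.png

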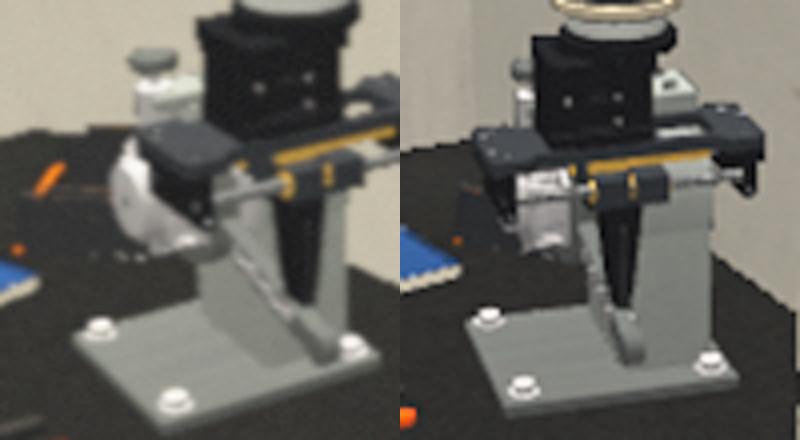

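The pin has dropped: head at scene zoom (152,60), down 14 px, about 237 mm. I nudge gently to feel whether it blocks.

{"name": "drive_tool", "arguments": {"increments": [[[0,0,0.04],[0,0,0]]]}}

```text
t: 10.33
eef_pos: [486.2, 201.6, 79.2]
tcp_rot: [3.141, -0.0, 1.643]
ft_force: [-0.7, 2.5, 7.5]
opening: 0.006
```

{"name": "drive_tool", "arguments": {"increments": [[[0,0,0.03],[0,0,0]]]}}

```text
t: 10.42
eef_pos: [486.2, 201.7, 78.4]
tcp_rot: [3.141, -0.001, 1.643]
ft_force: [-1.2, 3.9, 8.1]
opening: 0.003
```

Force has doubled to about 9 N total and the nut is blocked. I stop here, retract and move over the pin.

{"name": "drive_tool", "arguments": {"increments": [[[0,0,-0.3],[0,0,0]],[[0,0,-0.9],[0,0,0]],[[0,0,-1],[0,0,0]],[[0,0,-1],[0,0,0]],[[0,0,-1],[0,0,0]]]}}

```text
t: 10.83
eef_pos: [485.5, 201.1, 205.7]
tcp_rot: [-3.141, 0.001, 1.643]
ft_force: [-0.0, -0.1, -0.6]
opening: 0.003
```

{"name": "drive_tool", "arguments": {"increments": [[[0,0,-1],[0,0,0]],[[0,0,-1],[0,0,0]],[[0,0,0],[0,0,0]]]}}

```text
t: 11.08
eef_pos: [487.5, 201.7, 269.8]
tcp_rot: [3.134, -0.001, 1.643]
ft_force: [-0.2, 0.3, 0.9]
opening: 0.006
```

{"name": "drive_tool", "arguments": {"increments": [[[0.95,-0.15,0],[0,0,0]],[[0.95,-0.15,0],[0,0,0]],[[0.95,-0.15,0],[0,0,0]],[[0.95,-0.15,0],[0,0,0]],[[0.94,-0.16,0],[0,0,0]]]}}

```text
t: 11.5
eef_pos: [452.4, 342.6, 264.0]
tcp_rot: [-3.141, 0.001, 1.643]
ft_force: [0.5, 0.2, -0.0]
opening: 0.007
```

```bash
python3 look.py z7
```

```text
scene handle [(0.94, [486.5, 201.7, 99.3])]
scene pin_top [(0.67, [352.3, 112.6, -1.7])]
side handle [(0.67, [489.3, 200.5, 94.9])]
side pin_top [(0.43, [448.2, 340.7, 238.9])]
11.8 [453.13860076 340.87070338 263.99741885] [-0.30855186  0.36411206  0.30423462]
```

View pics/z7.png

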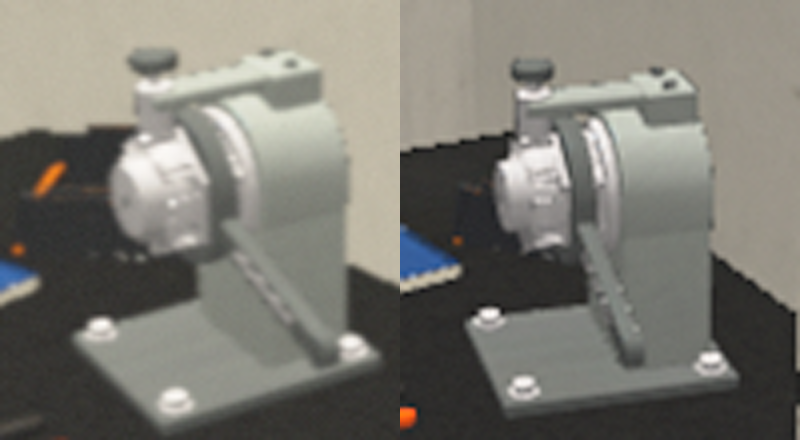

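The head is at scene zoom (152,61), dropped about 10 mm, and the spanner has stayed put. I descend onto the head.

{"name": "drive_tool", "arguments": {"increments": [[[0,0,0.4],[0,0,0]],[[0,0,0.4],[0,0,0]],[[0,0,0.4],[0,0,0]],[[0,0,0.3],[0,0,0]]]}}

```text
t: 12.13
eef_pos: [453.3, 340.5, 218.4]
tcp_rot: [-3.141, 0.0, 1.641]
ft_force: [-0.7, 0.6, -0.4]
opening: 0.002
```

```bash
python3 look.py z8
```

```text
scene handle [(0.8, [487.2, 200.2, 98.0])]
scene pin_top [(0.56, [454.8, 344.0, 237.6])]
side handle [(0.61, [489.4, 200.6, 98.2])]
side pin_top [(0.63, [450.7, 341.4, 239.0])]
12.4333 [453.46486132 341.6345045  219.91208649] [ 0.08836444 -0.44117564 -0.45296986]
```

View pics/z8.png

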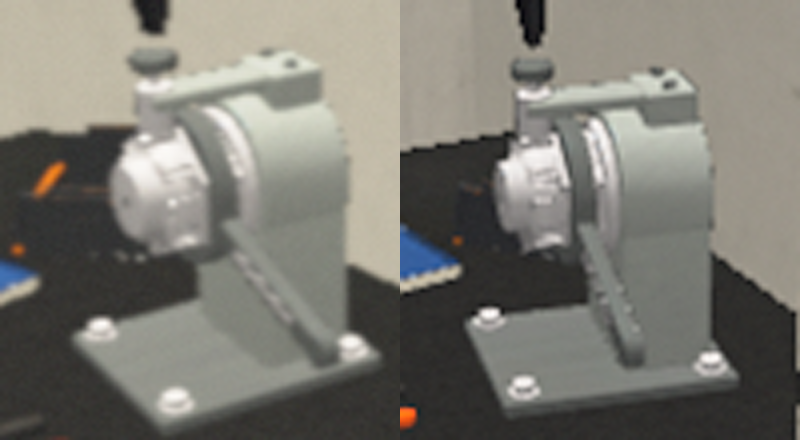

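The tip is centred over the head, about 12 mm above it.

{"name": "drive_tool", "arguments": {"increments": [[[0,0,0.07],[0,0,0]],[[0,0,0.07],[0,0,0]],[[0,0,0.07],[0,0,0]],[[0,0,0.07],[0,0,0]],[[0,0,0.04],[0,0,0]]]}}

```text
t: 12.85
eef_pos: [453.0, 341.7, 209.2]
tcp_rot: [-3.141, 0.0, 1.643]
ft_force: [0.2, -0.3, 0.7]
opening: 0.008
```

{"name": "drive_tool", "arguments": {"increments": [[[0,0,0.04],[0,0,0]],[[0,0,0.04],[0,0,0]],[[0,0,0.04],[0,0,0]],[[0,0,0.04],[0,0,0]]]}}

```text
t: 13.18
eef_pos: [453.1, 341.7, 204.8]
tcp_rot: [3.141, -0.0, 1.643]
ft_force: [-1.9, -1.5, 9.4]
opening: 0.004
```

{"name": "drive_tool", "arguments": {"increments": [[[0,0,0.04],[0,0,0]],[[0,0,0.04],[0,0,0]],[[0,0,0.04],[0,0,0]]]}}

```text
t: 13.43
eef_pos: [453.2, 341.8, 202.1]
tcp_rot: [3.141, -0.0, 1.643]
ft_force: [-2.3, -1.7, 10.1]
opening: 0.004
```

{"name": "drive_tool", "arguments": {"increments": [[[0,0,0.04],[0,0,0]],[[0,0,0.04],[0,0,0]]]}}

```text
t: 13.6
eef_pos: [453.2, 341.8, 199.9]
tcp_rot: [3.14, -0.001, 1.643]
ft_force: [-2.9, -2.2, 11.8]
opening: 0.004
```

{"name": "drive_tool", "arguments": {"increments": [[[0,0,0.03],[0,0,0]],[[0,0,0.03],[0,0,0]]]}}

```text
t: 13.77
eef_pos: [453.1, 341.8, 198.2]
tcp_rot: [3.14, -0.001, 1.643]
ft_force: [-4.4, -1.9, 11.2]
opening: 0.002
```

{"name": "drive_tool", "arguments": {"increments": [[[0,0,0.03],[0,0,0]]]}}

```text
t: 13.85
eef_pos: [453.2, 341.7, 197.3]
tcp_rot: [3.14, -0.001, 1.643]
ft_force: [-3.3, -3.2, 12.5]
opening: 0.002
```

{"name": "drive_tool", "arguments": {"increments": [[[0,0,0.03],[0,0,0]]]}}

```text
t: 13.93
eef_pos: [453.2, 341.7, 196.5]
tcp_rot: [3.14, -0.001, 1.643]
ft_force: [-2.6, -1.8, 12.1]
opening: 0.002
```

{"name": "drive_tool", "arguments": {"increments": [[[0,0,0.03],[0,0,0]]]}}

```text
t: 14.02
eef_pos: [453.2, 341.7, 195.6]
tcp_rot: [3.14, -0.001, 1.643]
ft_force: [-3.2, -3.3, 13.6]
opening: 0.002
```

{"name": "drive_tool", "arguments": {"increments": [[[0,0,0.03],[0,0,0]],[[0,0,0.03],[0,0,0]]]}}

```text
t: 14.18
eef_pos: [453.2, 341.8, 194.5]
tcp_rot: [3.14, -0.001, 1.643]
ft_force: [-8.3, -5.1, 27.7]
opening: 0.006
```

```bash
python3 look.py z9
```

```text
scene handle [(0.73, [488.0, 200.4, 99.4])]
scene pin_top [(0.65, [455.6, 345.0, 225.4])]
side handle [(0.77, [490.5, 199.4, 99.3])]
side pin_top [(0.47, [453.6, 344.2, 229.8])]
14.4833 [453.21440188 341.76206863 194.51008053] [-5.25582612 -3.94363585 18.36781047]
```

View pics/z9.png

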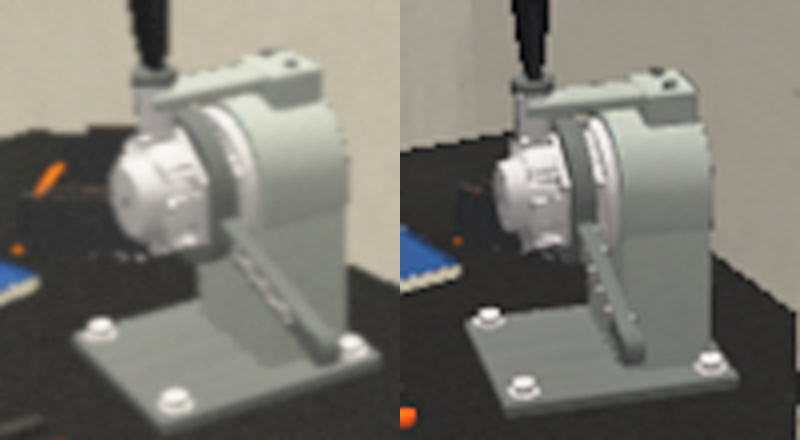

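The force jumped to 28 N at the hard stop and the head sits on the bush, so the pin is home. I retract and check.

{"name": "drive_tool", "arguments": {"increments": [[[0,0,-0.2],[0,0,0]],[[0,0,-0.6],[0,0,0]],[[0,0,-1],[0,0,0]],[[0,0,-1],[0,0,0]],[[0,0,0],[0,0,0]]]}}

```text
t: 14.9
eef_pos: [454.6, 342.7, 281.9]
tcp_rot: [3.134, -0.004, 1.643]
ft_force: [0.2, 0.2, -0.8]
opening: 0.005
```

```bash
python3 look.py z10; python3 - <<'E'
from h import *
c=env.read_camera("scene")
for t in ["puck_01","paste_tin","spacer_block"]: print(t,[q["point"] for q in env.tip_of(t,c)[:1]])
E
```

```text
scene handle [(0.68, [485.7, 200.5, 101.1])]
scene pin_top [(0.48, [457.7, 342.8, 225.9])]
side handle [(0.62, [490.1, 200.5, 97.3])]
side pin_top [(0.41, [450.7, 343.5, 230.3])]
15.2 [452.71255843 341.46470626 275.25062788] [ 0.1308674  -0.59658439  0.23605169]
puck_01 [[468.6, -101.7, 0.3]]
paste_tin [[389.5, -15.5, -3.2]]
spacer_block [[354.8, 110.9, -1.7]]
```

View pics/z10.png

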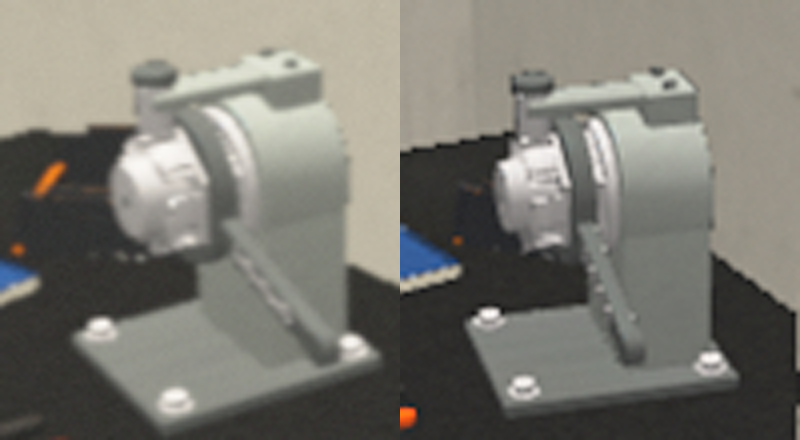

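The pin head rests on the bush at scene zoom (154,73), about 228 mm above the bench. The spanner and bystanders haven't moved and the arm is clear.

```bash
python3 -c "
from cell import env
print(env.job_done())"
```

```text
the job is handed in; nothing more can be done
None
```

The nut is tightened to the next slot, the lock pin is pressed fully home, and I handed the job in at about 15 s.

- **Tightening:** I pushed the spanner handle down with the shut fingertips at about 4 N, turning it roughly 27°. The pin then dropped about 10 mm, seen in both pictures. A final nudge of about 2 mm raised the vertical force to 8 N and confirmed the block, so I stopped there.
- **Pressing the pin:** I pressed the head slowly at 9 to 14 N until it hit the hard stop, where the force peaked at 28 N vertically.
- **Last checks:**
  - The two pictures put the head top at 226 and 230 mm (228 mm is fully home).
  - The handle had not moved since the block.
  - The puck, tin and block were within the networks' noise of where they started.
  - The arm was clear of everything.
- **What disagreed:** the fingertips appeared about 30 mm higher in the pictures than the reported TCP. My first descent was therefore free of contact where I expected the bar. I corrected for it, and contact with the bar and the pin head then came within a few mm of the corrected heights.

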